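Stow a gift box under the flush sliding lid

TASK

Press your fingertips on the flush, handleless lid of the wooden findings tray and slide it aside all the way to the other end, set the small kraft gift box upright on the floor of the compartment this uncovers, then slide the lid fully home again so that it covers the box. Be gentle with the tray: never load it with more than 20 N. Leave the other things on the bench and in the tray alone.

Things in the scene. Friction and masses are not known exactly. Their poses are not given: they have to be found in the camera images.
- tray: Heavy wooden tray fixed to the bench, 130 (its x) by 230 (its y) by 56 mm high; origin at the centre of its underside, z up. Walls 12 mm, floor 8 mm thick. A 30 mm high, 8 mm thick divider at y = 0 parts it into two compartments, each 106 mm (x) by 99 mm (y): the +y one is to be filled; the -y one, open at first, holds a spool and a bangle under 20 mm high, to be left there.
- lid (a joint): Slide of the wooden lid, in m: 0 = fully home over the tray's +y compartment, 0.100 = fully aside over the -y one; growing values move it to the tray's -y. A plain plate 104 (x) by 105 (y) by 6 mm lying between the walls, no handle or recess; its centre is at tray x = 0, y = 0.0505 - joint. About 6 N of sideways push moves it; it stays where it is left.
- lid_seat (a point): Point fixed to the tray (not to the lid) where the top centre of the lid would be when home if its runners were true: 51 mm above the underside, 5 mm below the rim. The hand-fitted runners are neither at true height nor level: the lid really lies up to 3.5 mm higher or lower there, and its height changes by 2 to 3 mm along its travel, so feel for it and follow it. It gives about 1 mm for each 8 N pressed.
- gift_box_center (a point): Centre (half-way up) of the small closed kraft-cardboard gift box, a rectangular solid 47 (its x) by 37 (its y) by 24 mm high (the lower 15 mm 1.5 mm narrower), 60 g (up to a third more or less), standing on the mat. Its z is up. It is the only small cardboard box on the mat and shares three places with the tin and the jar.
- spool: Bystander: wooden spool, 26 mm across, 18 mm high, standing on the floor of the tray's -y compartment; origin at the centre of its underside.
- bangle: Bystander: flat brass ring, 38 mm across, 10 mm high, lying on the floor of the tray's -y compartment; origin at the centre of its underside.
- tin: Bystander: round aluminium tin, 48 mm across, 30 mm high; origin at the centre of its underside.
- jar: Bystander: round glass jar with a wooden cap, 44 mm across, 55 mm high; origin at the centre of its underside.
- dish_a: Bystander: white ceramic dish of beads, 110 mm across, 18 mm high; origin at the centre of its underside.
- dish_b: Bystander: white ceramic dish of brass pieces, 110 mm across, 18 mm high; origin at the centre of its underside.
- pliers: Bystander: pliers with black handles, 150 mm long along their x, 14 mm high, lying on the mat; origin under their middle.
Not all that is in view belongs to the job. Several things look just like the part that bears gift_box_center: the one meant starts farthest from the robot's base.

How it is judged:
On the way, in this order (a step that is already met when the one before it is completed fails the run):
1. the lid is slid aside (85 mm or more of its 100 mm) (value of joint lid above 0.085 m), for 0.2 s.
2. the gift box stands upright on the floor of the uncovered +y compartment, released, the lid still aside (x of gift_box_center in the frame of tray between -0.045 and 0.045 m and y of gift_box_center in the frame of tray between 0.012 and 0.095 m and z of gift_box_center in the frame of tray below 0.025 m and angle between gift_box_center's own z axis and vertical below 0.12 rad and value of joint lid above 0.07 m and contact force between the fingers and tray below 0.5 N and linear speed of gift_box below 0.02 m/s and distance between the grasp point and gift_box_center above 0.06 m), for 0.2 s.
At the end, for the whole second after the job is handed in: The lid is home (within 4 mm), covering the +y compartment, and at rest; the gift box stands upright (within 0.12 rad) on the floor of that compartment, its centre at least 8 mm from every wall and from the divider, at rest; nothing is touched (x of gift_box_center in the frame of tray between -0.045 and 0.045 m and y of gift_box_center in the frame of tray between 0.012 and 0.095 m and z of gift_box_center in the frame of tray below 0.025 m and angle between gift_box_center's own z axis and vertical below 0.12 rad and value of joint lid below 0.004 m and linear speed of gift_box below 0.02 m/s and velocity of joint lid below 0.005 m/s).
It fails at once if the tray or its lid is loaded by the robot with more than 20 N (contact force between any of the fingers, the arm and tray above 20 N or contact force between any of the fingers, the arm and lid above 20 N).
It fails at once if another thing on the bench or in the tray is moved by more than 20 mm (distance of any of spool, bangle, tin, jar, dish_a, dish_b, pliers from where it was at the start of the episode above 0.02 m).
It also fails if it takes over 72 s, if anything falls off the work surface, if the arm or the gripper's body presses on something with over 40 N, if the wrist force passes 120 N, or if a joint passes its speed limit or range.

ROBOT

A 6-joint arm with a two-finger parallel gripper is mounted at the origin on the work surface. World frame = base frame: x ahead of the robot, y to its left, z up, the work surface at z = 0. Lengths are in m, angles in rad, forces in N, time in s.
With the tool pointing down it reaches from about 0.3 to 0.775 m from the base axis. Payload 14.6 kg.
Tool frame: the origin (TCP) lies at the very end of the fingers, on their centre line; the grasp point (between the pads) lies 19 mm behind it; z points along the fingers, y is the line along which they close (so a half turn about z gives the same grasp; the last joint's range is limited). The gripper opens to 94 mm and grips with 3 to 60 N. Pads are 16 mm wide; open, the fingers measure 119 mm over their backs; the gripper's body (75 mm by 177 mm) begins 78 mm behind the grasp point.
Start: joints at [1.144, 0.3, 1.521, -0, 1.321, -0.067], TCP at [0.194, 0.515, 0.205] pointing down, gripper open.
Joint ranges: [-3.03, 3.03], [-0.79, 2.21], [0.23, 2.52], [-1.04, 4.18], [0, 3.07], [-2.55, 2.55]. Speed limits (rad/s): [2.22, 2.22, 2.57, 3.14, 3.14, 3.14].

INTERFACE

Orientations are given as [roll, pitch, yaw] about the fixed x, y, z axes, in that order (R = Rz(yaw) Ry(pitch) Rx(roll)).
In Python, from station import * gives the robot as it stands.
- The arm moves only by the tool jog_arm, never from a script. Its argument "rows" is a list of rows, each a list of 3 entries, a list of its own where there are three numbers: the shift along the tool's x, y, z in m, then the turn about the tool's z in degrees, then the finger opening in m, from 0 to 0.094. A call has 1 to 12 rows; each row shifts and turns the commanded pose from where the row before left it, along the tool's axes as they then stand; what a row does not reach is not made up. A row lasts 1/12 s, in which the tool goes at most 41.7 mm and 7.16 degrees, less where a joint would pass 70% of its speed; a pose out of reach is approached as far as the arm can. A call is refused whole if a number of a shift passes 0.0417 or a number of a turn 7.16, either way. A call with a gripper value outside its range is refused whole. The fingers move at their own pace and stop on an object; "squeeze" is the grip in N (left out, the last holds). Time passes only in rows, so rows that do not move let the fingers close. It gives the time, the measured TCP pose, the force, the opening and the grip force at its end, in the units of the state.
- get_obs(): the state, without advancing time (a new reading comes with each control period).
- camera(name): name is "scene" or "top" or "wrist"; returns a dict with "image" (400x640x3 uint8, red, green, blue), "range_z" (400x640 float32, m along the optical axis (not along the pixel's ray), 0 where there is no reading), "K" (3x3 intrinsics, pixels), "world_from_camera" (4x4, takes a point from camera to world coordinates); the wrist camera has in their place "T_tool_cam" (4x4, takes a point from camera to tool coordinates, whose origin is the TCP and whose axes are the flange's). Camera axes: x right, y up, looking along -z (the intrinsics and any distortion apply to the point x, -y, -z); pixel columns grow to the right and rows downward; lengths in m; the calibration is good to about 2 mm. A picture is of the moment at which its call begins: read the wrist's pose just before it.
- hand_in(): hands the job in; it is judged then, once.
Trained networks look in a picture, given as the dict that the camera call returned (one of the last four; its "shot" number tells which), for a name from the list of things; names that differ only in an ending like _2 or _b are one class to them, and where a whole thing is asked for, a point or a joint stands for the part that bears it (a point fixed in the world has none). Each returns a list of dicts, best first, with "p" (0 to 1); they miss things now and then, are a little off and sometimes report something else, mostly with a low value. They report only what shows in the picture. A call takes as long as a camera call. They do not tell look-alikes from the thing itself.
- search_frame(label, picture): "at" ([column, row] as shares, 0 to 1, of the picture: columns of its width, rows of its height, amid what is visible of it).
- spot_point(label, picture): "at" ([column, row] as shares, 0 to 1, of the picture: columns of its width, rows of its height: a listed point, or the origin of a listed thing).
The state is a dict: "time_s": time; "qpos": joint angles; "joint_vel": joint speeds; "tau": joint torques, N m; "ee_pos": TCP position; "eef_rot": TCP orientation; "force": force on the tool from outside, world axes, zero at the start; "moment": the same for the moment, N m; "grip_width": finger opening in m; "grip_force": force on a finger pad.
Only numpy, scipy, OpenCV 4.12 (cv2) and the standard library are available. Lean on these libraries where they do the work, as an engineer would, in place of code of your own. Each camera call takes 0.05 s, during which the arm holds its last target. There are 200 camera calls.

## Working session

There is one attempt and no reset: what is moved stays moved. The work goes in short steps, Python scripts to look and compute and a tool call to move; the robot and the scene stay as the last step left them, time stands still between calls to the robot, and variables do not carry over. Pictures are saved under pics/ and viewed, at most 10 in all, crops included, and the job is handed in when it is done.

Besides the shell and the picture viewer there is one more tool, called after "Request:" as name(argument=value, ...), one argument or row to a line, values as JSON. jog_arm: Moves the arm, as the interface text tells. Its arguments: {"type":"object","properties":{"rows":{"type":"array","items":{"type":"array"}},"squeeze":{"type":"number"}},"required":["rows"]}

```bash
mkdir -p pics
cat > h.py <<'E'
from station import *
import numpy as np, cv2
def world(pic,u,v,T=None,z=None):
    K=pic["K"]; M=pic["world_from_camera"] if T is None else T
    r=np.array([(u-K[0,2])/K[0,0],-(v-K[1,2])/K[1,1],-1.])
    if z is None:
        d=pic["range_z"][int(v),int(u)]; p=r*d
        return (M@np.append(p,1))[:3]
    d=M[:3,:3]@r; o=M[:3,3]; return o+d*(z-o[2])/d[2]
def save(pic,n,crop=None,s=1):
    im=cv2.cvtColor(pic["image"],cv2.COLOR_RGB2BGR)
    if crop: a,b,c,d=crop; im=im[b:d,a:c]
    cv2.imwrite("pics/"+n,cv2.resize(im,None,fx=s,fy=s))
E
python3 - <<'E'
from h import *
np.set_printoptions(precision=4,suppress=True)
o=get_obs(); print(o)
p=camera("top"); save(p,"top.png"); s=camera("scene"); save(s,"scene.png")
for n in ["tray","gift_box_center","lid","lid_seat","spool","bangle","tin","jar","dish_a","pliers"]:
  for f in (search_frame,spot_point):
    try:
      for r in f(n,p):
        u,v=r["at"][0]*640,r["at"][1]*400
        print(n,f.__name__,round(r["p"],2),int(u),int(v),world(p,u,v))
    except Exception as e: print(n,e)
E
```

```text
{'time_s': 0.0, 'qpos': array([ 1.1444,  0.3005,  1.5216,  0.    ,  1.3207, -0.0666]), 'joint_vel': array([-0.    ,  0.0008, -0.0006,  0.0002,  0.0013,  0.0016]), 'tau': array([ -0.0023, -53.1807, -35.2742,   0.0707,   0.0244,  -0.0001]), 'ee_pos': array([0.1935, 0.5145, 0.2049]), 'eef_rot': array([-3.1404, -0.0001,  2.7818]), 'force': array([-0.0305, -0.2633, -0.6724]), 'moment': array([ 0.0104,  0.0277, -0.0422]), 'grip_force': 0.0, 'grip_width': 0.09401402743117078}
tray call 0.79 268 200 [0.5039 0.0252 0.011 ]
tray call 0.25 233 191 [0.5212 0.1005 0.0562]
tray call 0.92 256 197 [0.5121 0.0555 0.0071]
tray call 0.74 302 92 [ 0.7824 -0.0646  0.007 ]
gift_box_center call 0.81 450 313 [ 0.223  -0.4113  0.0238]
gift_box_center call 0.77 414 198 [ 0.4999 -0.3364  0.0289]
gift_box_center call 0.76 404 324 [ 0.1993 -0.3005  0.0233]
gift_box_center call 0.96 448 312 [ 0.2242 -0.4073  0.0233]
gift_box_center call 0.67 403 326 [ 0.1934 -0.2976  0.0213]
gift_box_center call 0.61 409 195 [ 0.5082 -0.3251  0.0267]
lid call 0.93 236 189 [0.5254 0.094  0.0538]
lid it knows: bangle, dish, gift_box_center, jar, lid_seat, pliers, spool, tin, tray
lid_seat call 0.78 268 201 [0.5001 0.0242 0.012 ]
spool call 0.63 275 199 [0.5041 0.0043 0.0272]
spool call 0.46 279 200 [ 0.5011 -0.0037  0.0292]
bangle call 0.58 268 213 [0.4708 0.0223 0.0205]
bangle call 0.54 276 211 [0.4749 0.0036 0.0111]
tin call 0.54 361 166 [ 0.5805 -0.2064  0.0312]
tin call 0.84 359 167 [ 0.5802 -0.2017  0.0304]
jar call 0.78 349 226 [ 0.4341 -0.1718  0.0595]
jar call 0.85 348 227 [ 0.4302 -0.1702  0.055 ]
dish_a call 0.62 300 89 [ 0.7912 -0.0592  0.0055]
dish_a call 0.72 201 97 [0.7722 0.1947 0.0088]
dish_a call 0.57 300 90 [ 0.7872 -0.06    0.006 ]
dish_a call 0.36 349 228 [ 0.4287 -0.1713  0.057 ]
dish_a call 0.18 253 195 [0.5101 0.0549 0.0564]
pliers call 0.65 396 107 [ 0.7387 -0.3042  0.011 ]
pliers call 0.88 390 107 [ 0.7379 -0.2902  0.0122]
```

View pics/top.png

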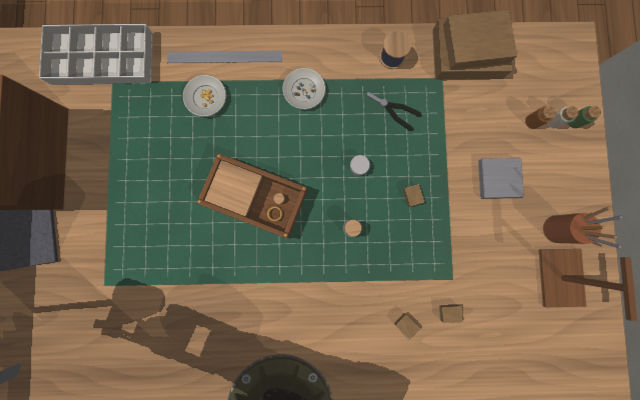

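Run:
```python
from h import *
np.set_printoptions(precision=4,suppress=True)
p=camera("top")
K=p["K"];d=p["range_z"];vv,uu=np.mgrid[0:400,0:640]
P=np.stack([(uu-K[0,2])/K[0,0]*d,-(vv-K[1,2])/K[1,1]*d,-d,np.ones_like(d)],-1)@p["world_from_camera"].T
x,y,z=P[...,0],P[...,1],P[...,2]
# tray rim
m=(z>.044)&(z<.066)&(d>0)&(x>.35)&(x<.68)&(y>-.12)&(y<.23)
m=cv2.morphologyEx(m.astype(np.uint8),cv2.MORPH_OPEN,np.ones((2,2)))
n,l,st,_=cv2.connectedComponentsWithStats(m); k=1+st[1:,4].argmax()
r=cv2.minAreaRect(P[l==k][:,:2].astype(np.float32)*1000); print("rim",r,cv2.boxPoints(r))
# box near (0.5,-.335)
for c in [(.5,-.335),(.223,-.411),(.197,-.3)]:
  m=(z>.016)&(z<.035)&(np.hypot(x-c[0],y-c[1])<.05)
  r=cv2.minAreaRect(P[m][:,:2].astype(np.float32)*1000); print("box",r,np.median(P[m],0)[:3],m.sum())
```

```text
rim ((503.3247375488281, 34.60150146484375), (306.576904296875, 136.82557678222656), 67.89375305175781) [[ 382.2548  -81.6729]
 [ 509.022  -133.1638]
 [ 624.3947  150.8759]
 [ 497.6275  202.3668]]
box ((510.1241149902344, -335.1136169433594), (47.49632263183594, 37.789306640625), 14.58084487915039) [ 0.5093 -0.3346  0.0264] 303
box ((221.08216857910156, -414.3870544433594), (37.80874252319336, 48.44361114501953), 1.2430450916290283) [ 0.2212 -0.4135  0.0234] 335
box ((193.79344177246094, -306.11444091796875), (48.43158721923828, 35.514122009277344), 44.01616287231445) [ 0.1948 -0.3055  0.0237] 331
```

The target is the box on the mat at pixel (414,195), since it is farther from the base than the look-alikes at (406,325) and (451,313). The tray's corners are about (219,156), (306,187), (288,236) and (199,201), with the lid on the left, which is world +y.

Run:
```python
from h import *
np.set_printoptions(precision=4,suppress=True)
p=camera("top")
c=np.array([world(p,u,v,z=.056)[:2] for u,v in [(219,156),(306,187),(288,236),(199,201)]])
print(c, c.mean(0)); a=(c[0]+c[3]-c[1]-c[2]); print(np.degrees(np.arctan2(a[1],a[0])), np.linalg.norm(a)/2)
w=camera("wrist"); print(w["T_tool_cam"],w["K"])
```

```text
[[ 0.6078  0.1368]
 [ 0.5294 -0.0706]
 [ 0.4139 -0.0266]
 [ 0.5002  0.183 ]] [0.5128 0.0556]
68.44916396220056 0.22418371470810003
[[-0.001   0.9694  0.2455  0.0716]
 [ 1.      0.001  -0.      0.0005]
 [-0.0003  0.2455 -0.9694 -0.1787]
 [ 0.      0.      0.      1.    ]] [[328.4345   0.     316.0504]
 [  0.     328.4345 199.5407]
 [  0.       0.       1.    ]]
```

Request:
jog_arm(
  rows=[
    [[-0.03,-0.02,0],0,0.0],
    [[-0.03,-0.02,0],0,0.0],
    [[-0.03,-0.02,0],0,0.0],
    [[-0.03,-0.02,0],0,0.0],
    [[-0.03,-0.02,0],0,0.0],
    [[-0.03,-0.02,0],0,0.0],
    [[-0.03,-0.02,0],0,0.0],
    [[-0.03,-0.02,0],0,0.0],
    [[-0.03,-0.02,0],0,0.0],
    [[-0.03,-0.02,0],0,0.0],
    [[-0.03,-0.02,0],0,0.0],
    [[-0.03,-0.02,0],0,0.0],
  ],
)

```text
time_s: 2.2
ee_pos: [0.4469, 0.1617, 0.2057]
eef_rot: [3.141, 0.0, 2.782]
force: [0.5, 0.4, 0.2]
grip_width: 0.0175
grip_force: 0.0
```

Request:
jog_arm(
  rows=[
    [[-0.03,-0.02,0],0,0.0],
    [[-0.03,-0.02,0],0,0.0],
    [[-0.03,-0.02,0],0,0.0],
    [[0,0,0],0,0.0],
    [[0,0,0],0,0.0],
  ],
)

```text
time_s: 2.62
ee_pos: [0.5096, 0.0744, 0.2051]
eef_rot: [-3.141, -0.001, 2.779]
force: [-0.1, 0.4, -0.9]
grip_width: 0.0005
grip_force: 0.0
```

```bash
cat >> h.py <<'E'
from scipy.spatial.transform import Rotation as Ro
def wrist():
    o=get_obs(); w=camera("wrist"); T=np.eye(4)
    T[:3,:3]=Ro.from_euler("xyz",o["eef_rot"]).as_matrix(); T[:3,3]=o["ee_pos"]
    w["world_from_camera"]=T@w["T_tool_cam"]; return o,w
def cloud(p):
    K=p["K"];d=p["range_z"];vv,uu=np.mgrid[0:400,0:640]
    return np.stack([(uu-K[0,2])/K[0,0]*d,-(vv-K[1,2])/K[1,1]*d,-d,np.ones_like(d)],-1)@p["world_from_camera"].T
E
python3 - <<'E'
from h import *
np.set_printoptions(precision=4,suppress=True)
o,w=wrist(); save(w,"w1.png"); print(o["time_s"],o["ee_pos"],o["eef_rot"],o["force"],o["grip_width"])
np.save("c1.npy",cloud(w))
for n in ["tray","lid_seat","lid","spool","bangle"]:
  for r in (search_frame if n=="lid" else spot_point)(n,w):
    u,v=r["at"][0]*640,r["at"][1]*400; print(n,round(r["p"],2),int(u),int(v),world(w,u,v),world(w,u,v,z=.051))
E
```

```text
2.6167 [0.5096 0.0744 0.2051] [-3.1413 -0.0007  2.7791] [-0.1082  0.4196 -0.8877] 0.0005130323926448855
tray 0.93 304 185 [0.5025 0.0653 0.0562] [0.5035 0.0648 0.051 ]
lid_seat 0.64 137 307 [0.4682 0.0464 0.3162] [ 0.5675 -0.1647  0.051 ]
lid 0.86 353 186 [0.5211 0.1116 0.0564] [0.5223 0.1118 0.051 ]
spool 0.58 254 199 [0.5025 0.0042 0.0282] [0.4986 0.0103 0.051 ]
bangle 0.76 252 166 [0.4687 0.0128 0.0109] [0.4659 0.0222 0.051 ]
```

View pics/w1.png

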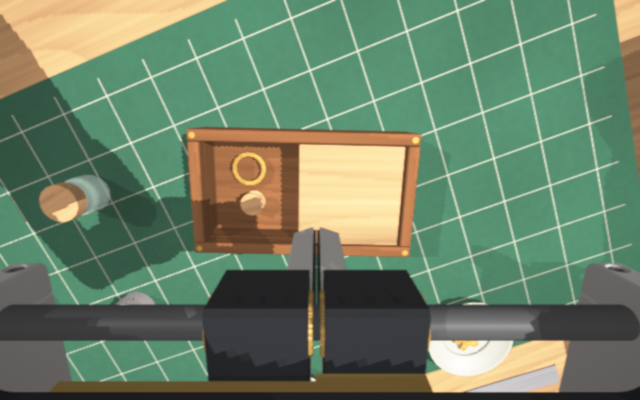

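The tray rim's outer corners are about (188,129), (421,134), (410,257) and (194,252). The lid fills the right half, with its left edge at column 299.

Run:
```python
from h import *
np.set_printoptions(precision=4,suppress=True)
P=np.load("c1.npy"); o,w=wrist()
pix=[(188,129),(421,134),(410,257),(194,252)]
c=np.array([world(w,u,v,z=.057)[:2] for u,v in pix]); print(c,c.mean(0))
print([np.linalg.norm(c[i]-c[i-1]) for i in range(4)])
for a in (c[1]-c[0],c[2]-c[3]): print(np.degrees(np.arctan2(a[1],a[0])))
m=(P[...,2]>.053)&(P[...,2]<.062)
print(P[150:235:20,310:400:20,2]*1000, P[137,200:420:30,2])
# lid region points vs. tray center
print("mat z",np.median(P[20:100,300:500,2]))
```

```text
[[ 0.4093 -0.0189]
 [ 0.4938  0.1924]
 [ 0.6149  0.1452]
 [ 0.5279 -0.0698]] [0.5115 0.0622]
[np.float64(0.12905389076591453), np.float64(0.22759235552751506), np.float64(0.1299657145520182), np.float64(0.23191080215023413)]
68.20676792412117
67.97279565615025
[[ 56.4648  55.4105  57.2481  55.3266  56.3119]
 [ 56.0178  55.1131  56.7263  55.4129  55.5635]
 [ 54.5671  56.0652  56.2136  56.0998  55.6372]
 [ 56.1137  56.9255  56.0697  56.4708  54.935 ]
 [210.2205 208.6776  56.7676  56.1264  55.4754]] [0.0594 0.0592 0.0585 0.0586 0.0582 0.0584 0.0583 0.0578]
mat z 0.0025196429406915133
```

Request:
jog_arm(
  rows=[
    [[-0.0065,0.0385,0.0],1.1,0.0],
    [[0,0,0.03],0,0.0],
    [[0,0,0.03],0,0.0],
    [[0,0,0.03],0,0.0],
    [[0,0,0.03],0,0.0],
    [[0,0,0.015],0,0.0],
    [[0,0,0.005],0,0.0],
    [[0,0,0],0,0.0],
    [[0,0,0],0,0.0],
    [[0,0,0],0,0.0],
  ],
)

```text
time_s: 3.8
ee_pos: [0.5296, 0.1095, 0.0669]
eef_rot: [3.14, 0.002, 2.763]
force: [-0.2, 0.8, 0.4]
grip_width: 0.0005
grip_force: 0.0
```

Request:
jog_arm(
  rows=[
    [[0,0,0.002],0,0.0],
    [[0,0,0.002],0,0.0],
    [[0,0,0.002],0,0.0],
    [[0,0,0],0,0.0],
    [[0,0,0],0,0.0],
  ],
)

```text
time_s: 4.22
ee_pos: [0.5288, 0.1093, 0.0594]
eef_rot: [-3.142, -0.0, 2.763]
force: [0.5, -0.5, 0.8]
grip_width: 0.0005
grip_force: 0.0
```

Request:
jog_arm(
  rows=[
    [[0,0,0.001],0,0.0],
    [[0,0,0],0,0.0],
    [[0,0,0],0,0.0],
  ],
)

```text
time_s: 4.47
ee_pos: [0.5289, 0.1093, 0.0584]
eef_rot: [3.142, -0.0, 2.763]
force: [0.1, -0.3, 0.4]
grip_width: 0.0007
grip_force: 0.0
```

Request:
jog_arm(
  rows=[
    [[0,0,0.001],0,0.0],
    [[0,0,0],0,0.0],
    [[0,0,0],0,0.0],
  ],
)

```text
time_s: 4.72
ee_pos: [0.5288, 0.1093, 0.0574]
eef_rot: [-3.142, -0.0, 2.763]
force: [0.1, -0.2, -0.4]
grip_width: 0.0006
grip_force: 0.0
```

Request:
jog_arm(
  rows=[
    [[0,0,0.001],0,0.0],
    [[0,0,0],0,0.0],
    [[0,0,0],0,0.0],
  ],
)

```text
time_s: 4.97
ee_pos: [0.5289, 0.1093, 0.0565]
eef_rot: [3.141, 0.0, 2.763]
force: [0.1, 0.1, 1.1]
grip_width: 0.0003
grip_force: 0.3
```

Request:
jog_arm(
  rows=[
    [[0,0,0.0007],0,0.0],
    [[0,0,0],0,0.0],
    [[0,0,0],0,0.0],
  ],
)

```text
time_s: 5.22
ee_pos: [0.5289, 0.1093, 0.0559]
eef_rot: [3.141, 0.0, 2.763]
force: [0.2, 0.8, 1.4]
grip_width: 0.0005
grip_force: 0.9
```

Request:
jog_arm(
  rows=[
    [[0,0,0.0007],0,0.0],
    [[0,0,0],0,0.0],
    [[0,0,0],0,0.0],
  ],
)

```text
time_s: 5.47
ee_pos: [0.529, 0.1093, 0.0552]
eef_rot: [3.141, 0.0, 2.763]
force: [-0.1, -0.7, 3.1]
grip_width: 0.0004
grip_force: 1.7
```

Request:
jog_arm(
  rows=[
    [[0,0,0.0006],0,0.0],
    [[0,0,0],0,0.0],
    [[0,0,0],0,0.0],
  ],
)

```text
time_s: 5.72
ee_pos: [0.529, 0.1093, 0.0546]
eef_rot: [3.141, 0.0, 2.763]
force: [-0.3, 0.1, 3.8]
grip_width: -0.0001
grip_force: 2.3
```

Request:
jog_arm(
  rows=[
    [[0,0,0.0008],0,0.0],
    [[0,0,0],0,0.0],
    [[0,0,0],0,0.0],
    [[0,0,0],0,0.0],
    [[0,0,0],0,0.0],
  ],
)

```text
time_s: 6.13
ee_pos: [0.529, 0.1093, 0.0539]
eef_rot: [3.141, 0.0, 2.762]
force: [0.7, 0.3, 6.6]
grip_width: 0.0007
grip_force: 3.0
```

Request:
jog_arm(
  rows=[
    [[0,0,0.0006],0,0.0],
    [[0,0,0],0,0.0],
    [[0,0,0],0,0.0],
    [[0,0,0],0,0.0],
  ],
)

```text
time_s: 6.47
ee_pos: [0.5291, 0.1093, 0.0534]
eef_rot: [3.141, 0.001, 2.763]
force: [-0.2, 0.4, 6.6]
grip_width: 0.0008
grip_force: 3.5
```

Request:
jog_arm(
  rows=[
    [[0,0,0.001],0,0.0],
    [[0,0,0.0008],0,0.0],
    [[0,0,0],0,0.0],
    [[0,0,0],0,0.0],
    [[0,0,0],0,0.0],
  ],
)

```text
time_s: 6.88
ee_pos: [0.5292, 0.1093, 0.0519]
eef_rot: [3.141, 0.001, 2.763]
force: [-0.6, 0.1, 10.1]
grip_width: 0.0008
grip_force: 5.1
```

Now slide a little, moving −y in tool axes.

Request:
jog_arm(
  rows=[
    [[0,-0.002,0],0,0.0],
    [[0,-0.003,0],0,0.0],
    [[0,-0.003,0],0,0.0],
    [[0,-0.003,0],0,0.0],
  ],
)

```text
time_s: 7.22
ee_pos: [0.5256, 0.0998, 0.0521]
eef_rot: [3.139, 0.002, 2.763]
force: [1.2, 6.2, 9.7]
grip_width: 0.0008
grip_force: 5.2
```

Request:
jog_arm(
  rows=[
    [[0,-0.003,0],0,0.0],
    [[0,-0.003,0],0,0.0],
    [[0,-0.003,0],0,0.0],
  ],
)

```text
time_s: 7.47
ee_pos: [0.5222, 0.0914, 0.0522]
eef_rot: [3.139, 0.002, 2.763]
force: [0.0, 6.3, 11.2]
grip_width: 0.0003
grip_force: 5.4
```

```bash
cat >> h.py <<'E'
C=np.array([.5115,.0612]); A=np.radians(68.1)
def lidmap(w):
    """tray-frame picture at z=.056, 2 px/mm, tray x left->right, tray y up"""
    K=w["K"]; M=np.linalg.inv(w["world_from_camera"]); g=np.mgrid[0:280,0:160]
    ty=(140-g[0])/1000; tx=(g[1]-80)/1000
    X=C[0]+tx*np.sin(A)+ty*np.cos(A); Y=C[1]-tx*np.cos(A)+ty*np.sin(A)
    p=np.stack([X,Y,np.full(X.shape,.055),np.ones(X.shape)],-1)@M.T
    u=K[0,0]*p[...,0]/-p[...,2]+K[0,2]; v=-K[1,1]*p[...,1]/-p[...,2]+K[1,2]
    return cv2.remap(cv2.cvtColor(w["image"],cv2.COLOR_RGB2BGR),u.astype(np.float32),v.astype(np.float32),cv2.INTER_LINEAR)
E
python3 - <<'E'
from h import *
o,w=wrist(); im=lidmap(w); print(o["force"],o["ee_pos"]); t=camera("top")
cv2.imwrite("pics/l1.png",cv2.resize(np.hstack([im,lidmap(t)]),None,fx=2,fy=2))
E
```

```text
[ 0.01231172  6.30437887 11.23658946] [0.52219899 0.09139991 0.05215685]
```

View pics/l1.png

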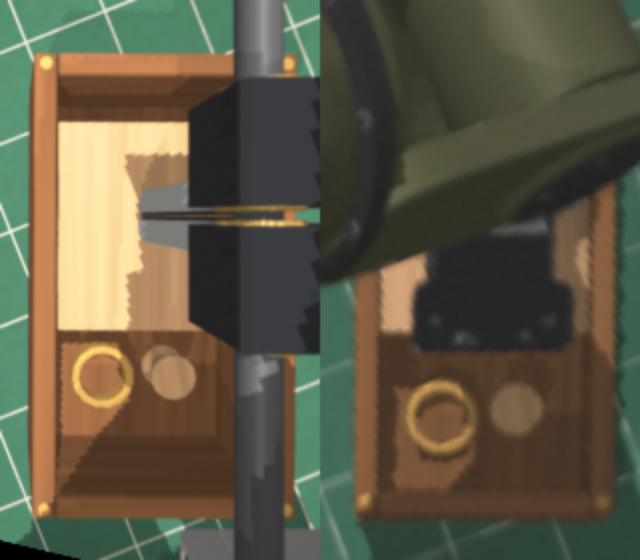

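The lid's edges are at rows 121 and 331 in the left panel, between rims at rows 55 and 517, so it has moved about 20 mm, the same as the fingers. There is no slip, so I'll keep sliding.

Request:
jog_arm(
  rows=[
    [[0,-0.003,-0.0001],0,0.0],
    [[0,-0.004,0],0,0.0],
    [[0,-0.004,0],0,0.0],
    [[0,-0.004,0],0,0.0],
  ],
)

```text
time_s: 7.9
ee_pos: [0.5166, 0.0774, 0.0522]
eef_rot: [3.14, 0.002, 2.763]
force: [0.1, 7.1, 12.0]
grip_width: 0.0003
grip_force: 5.7
```

Request:
jog_arm(
  rows=[
    [[0,-0.004,-0.0001],0,0.0],
    [[0,-0.004,0],0,0.0],
    [[0,-0.004,0],0,0.0],
    [[0,-0.004,0],0,0.0],
  ],
)

```text
time_s: 8.23
ee_pos: [0.5105, 0.0625, 0.0523]
eef_rot: [3.14, 0.001, 2.763]
force: [-0.3, 7.1, 12.2]
grip_width: 0.0005
grip_force: 6.0
```

Request:
jog_arm(
  rows=[
    [[0,-0.004,-0.0003],0,0.0],
    [[0,-0.004,-0.0002],0,0.0],
    [[0,-0.004,-0.0001],0,0.0],
    [[0,-0.004,0],0,0.0],
  ],
)

```text
time_s: 8.57
ee_pos: [0.5044, 0.0477, 0.0527]
eef_rot: [3.14, 0.001, 2.763]
force: [-1.8, 6.4, 11.2]
grip_width: 0.0003
grip_force: 5.5
```

Request:
jog_arm(
  rows=[
    [[0,-0.004,-0.0001],0,0.0],
    [[0,-0.004,-0.0001],0,0.0],
    [[0,-0.004,0],0,0.0],
    [[0,-0.004,0],0,0.0],
  ],
)

```text
time_s: 8.9
ee_pos: [0.4983, 0.0328, 0.0528]
eef_rot: [3.14, 0.0, 2.763]
force: [-1.2, 7.9, 10.8]
grip_width: 0.0003
grip_force: 5.5
```

Moved about 82 mm. Going on another 13 mm, slowly.

Request:
jog_arm(
  rows=[
    [[0,-0.003,-0.0001],0,0.0],
    [[0,-0.003,-0.0001],0,0.0],
    [[0,-0.003,0],0,0.0],
  ],
)

```text
time_s: 9.15
ee_pos: [0.4949, 0.0245, 0.0529]
eef_rot: [3.14, 0.0, 2.763]
force: [-2.1, 6.3, 10.1]
grip_width: 0.0005
grip_force: 5.2
```

Request:
jog_arm(
  rows=[
    [[0,-0.002,0],0,0.0],
    [[0,-0.002,0],0,0.0],
    [[0,0,0],0,0.0],
  ],
)

```text
time_s: 9.4
ee_pos: [0.4933, 0.0205, 0.0529]
eef_rot: [3.141, -0.0, 2.762]
force: [-3.3, 5.3, 10.2]
grip_width: 0.0005
grip_force: 5.3
```

Run:
```python
from h import *
o,w=wrist(); im=lidmap(w); print(o["force"],o["ee_pos"])
g=cv2.cvtColor(im,cv2.COLOR_BGR2GRAY)[:,35:48].mean(1); d=np.diff(g)
for i in np.argsort(-abs(d))[:14]: print(i,round(d[i]),end="; ")
cv2.imwrite("pics/l2.png",cv2.resize(im,None,fx=2,fy=2))
```

```text
[-3.29031842  5.28765618 10.22216562] [0.49327768 0.02053776 0.05288797]
240 -94; 137 65; 6 42; 7 37; 5 33; 245 33; 257 -29; 256 -26; 241 -26; 86 25; 261 25; 87 24; 239 -24; 24 21;
```

View pics/l2.png

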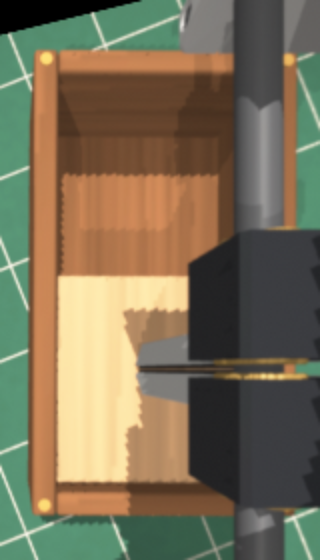

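The lid spans rows 275–481 in the 2x map, between rims at rows 52 and 514, so it is about 97 mm aside. Lifting off and going to the box.

Request:
jog_arm(
  rows=[
    [[0,0,-0.01],0,0.0],
    [[0,0,-0.035],0,0.0],
    [[0,0,-0.035],0,0.07],
    [[0,0,-0.035],0,0.07],
    [[0,0,-0.035],0,0.07],
    [[-0.0147,-0.0324,0],0,0.07],
    [[-0.0147,-0.0324,0],0,0.07],
    [[-0.0147,-0.0324,0],0,0.07],
    [[-0.0147,-0.0324,0],0,0.07],
    [[-0.0147,-0.0324,0],0,0.07],
    [[-0.0147,-0.0324,0],0,0.07],
    [[-0.0147,-0.0324,0],0,0.07],
  ],
)

```text
time_s: 10.45
ee_pos: [0.5044, -0.2305, 0.2026]
eef_rot: [-3.141, -0.001, 2.762]
force: [0.5, 0.4, -0.7]
grip_width: 0.0638
grip_force: 0.0
```

Request:
jog_arm(
  rows=[
    [[-0.0147,-0.0324,0],0,0.07],
    [[-0.0147,-0.0324,0],0,0.07],
    [[-0.0147,-0.0324,0],0,0.07],
    [[0,0,0],-6,0.07],
    [[0,0,0],-6,0.07],
    [[0,0,0],-6,0.07],
    [[0,0,0],-6,0.07],
    [[0,0,0],-6,0.07],
    [[0,0,0],-6,0.07],
    [[0,0,0],0,0.07],
    [[0,0,0],0,0.07],
  ],
)

```text
time_s: 11.37
ee_pos: [0.5098, -0.3353, 0.2025]
eef_rot: [3.141, -0.0, -2.896]
force: [-0.5, 0.4, 0.2]
grip_width: 0.0699
grip_force: 0.0
```

Run:
```python
from h import *
np.set_printoptions(precision=4,suppress=True)
o,w=wrist(); save(w,"w2.png"); print(o["time_s"],o["ee_pos"],o["eef_rot"],o["qpos"],o["grip_width"])
P=cloud(w); x,y,z=P[...,0],P[...,1],P[...,2]
print("mat",np.median(z[(np.hypot(x-.51,y+.335)<.08)&(z<.012)]))
m=(z>.02)&(z<.033)&(np.hypot(x-.51,y+.335)<.045)
print(m.sum(),cv2.minAreaRect(P[m][:,:2].astype(np.float32)*1000),np.median(P[m],0))
for r in spot_point("gift_box_center",w):
    u,v=r["at"][0]*640,r["at"][1]*400; print(round(r["p"],2),u,v,world(w,u,v,z=.014))
t=camera("top"); im=lidmap(t); cv2.imwrite("pics/l3.png",cv2.resize(im,None,fx=2,fy=2))
g=cv2.cvtColor(im,cv2.COLOR_BGR2GRAY)[:,60:100].mean(1); d=np.diff(g)
for i in np.argsort(-abs(d))[:10]: print(i,round(d[i]),end="; ")
```

```text
11.3667 [ 0.5098 -0.3353  0.2025] [ 3.1413 -0.0004 -2.8956] [-0.6417  0.4376  1.3409 -0.0002  1.3635 -2.4584] 0.06992156851319316
mat 0.002431689038109558
1473 ((508.89654541015625, -335.71539306640625), (48.20663833618164, 37.283470153808594), 14.894157409667969) [ 0.5075 -0.3359  0.0263  1.    ]
0.85 315.712 180.68 [ 0.5094 -0.3349  0.014 ]
241 -27; 240 -24; 136 22; 137 20; 242 -20; 135 13; 36 -12; 255 -12; 239 -12; 138 11;
```

View pics/w2.png

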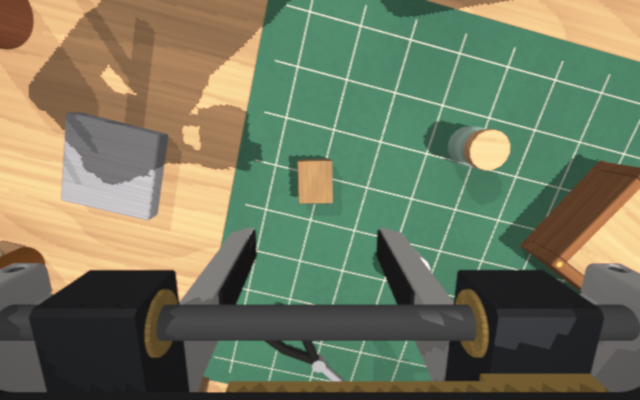

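The box is at pixel (315,181), lined up and centred between the fingers. The jar at (480,150) and the tin (425,262) are clear.

Request:
jog_arm(
  rows=[
    [[0,0,0.03],-0.8,0.07],
    [[0,0,0.03],0,0.07],
    [[0,0,0.03],0,0.07],
    [[0,0,0.03],0,0.07],
    [[0,0,0.03],0,0.07],
    [[0,0,0.025],0,0.07],
    [[0,0,0.013],0,0.07],
    [[0,0,0.007],0,0.07],
    [[0,0,0],0,0.07],
    [[0,0,0],0,0.07],
  ],
)

```text
time_s: 12.35
ee_pos: [0.5105, -0.3357, 0.0086]
eef_rot: [-3.141, 0.001, -2.879]
force: [0.2, 0.6, 0.3]
grip_width: 0.0698
grip_force: 0.0
```

Request:
jog_arm(
  rows=[
    [[0,0,0],0,0.03],
    [[0,0,0],0,0.03],
    [[0,0,0],0,0.03],
    [[0,0,0],0,0.03],
    [[0,0,0],0,0.03],
    [[0,0,0],0,0.03],
    [[0,0,0],0,0.03],
  ],
  squeeze=10,
)

```text
time_s: 12.93
ee_pos: [0.5101, -0.3354, 0.0077]
eef_rot: [-3.141, 0.0, -2.878]
force: [-0.1, 1.5, 2.9]
grip_width: 0.0373
grip_force: 10.0
```

Request:
jog_arm(
  rows=[
    [[0,0,-0.01],0,0.03],
    [[0,0,-0.03],0,0.03],
    [[0,0,-0.04],0,0.03],
    [[0,0,-0.04],0,0.03],
    [[0,0,0],6.13,0.03],
    [[0,0,0],6.13,0.03],
    [[0,0,0],6.13,0.03],
    [[0,0,0],6.13,0.03],
    [[0,0,0],6.13,0.03],
    [[0,0,0],6.13,0.03],
  ],
)

```text
time_s: 13.77
ee_pos: [0.51, -0.3352, 0.1281]
eef_rot: [3.142, 0.0, 2.758]
force: [-0.8, -0.4, -0.8]
grip_width: 0.0372
grip_force: 10.0
```

Request:
jog_arm(
  rows=[
    [[0.0121,0.0351,0],0,0.03],
    [[0.0121,0.0351,0],0,0.03],
    [[0.0121,0.0351,0],0,0.03],
    [[0.0121,0.0351,0],0,0.03],
    [[0.0121,0.0351,0],0,0.03],
    [[0.0121,0.0351,0],0,0.03],
    [[0.0121,0.0351,0],0,0.03],
    [[0.0121,0.0351,0],0,0.03],
    [[0.0121,0.0351,0],0,0.03],
    [[0.0121,0.0351,0],0,0.03],
    [[0.0121,0.0351,0],0,0.03],
    [[0.0121,0.0351,0],0,0.03],
  ],
)

```text
time_s: 14.77
ee_pos: [0.5305, 0.1116, 0.1282]
eef_rot: [3.141, 0.0, 2.763]
force: [0.2, -1.1, -0.8]
grip_width: 0.0374
grip_force: 10.0
```

Request:
jog_arm(
  rows=[
    [[0,0,0],0,0.03],
    [[0,0,0],0,0.03],
    [[0,0,0],0,0.03],
  ],
)

```text
time_s: 15.02
ee_pos: [0.5307, 0.1094, 0.1277]
eef_rot: [-3.141, 0.0, 2.763]
force: [-0.3, 0.2, -1.6]
grip_width: 0.0371
grip_force: 10.0
```

Run:
```python
from h import *
np.set_printoptions(precision=4,suppress=True)
o,w=wrist(); save(w,"w3.png"); print(o["time_s"],o["ee_pos"],o["eef_rot"],o["grip_width"],o["grip_force"],o["force"])
im=lidmap(w); cv2.imwrite("pics/l4.png",np.hstack([cv2.resize(im,None,fx=1.4,fy=1.4286),cv2.cvtColor(w["image"],cv2.COLOR_RGB2BGR)[:, 60:580]]))
```

```text
15.0167 [0.5307 0.1094 0.1277] [-3.1414  0.0001  2.7633] 0.03713608352784451 9.999908208847046 [-0.2925  0.1597 -1.6487]
```

View pics/l4.png

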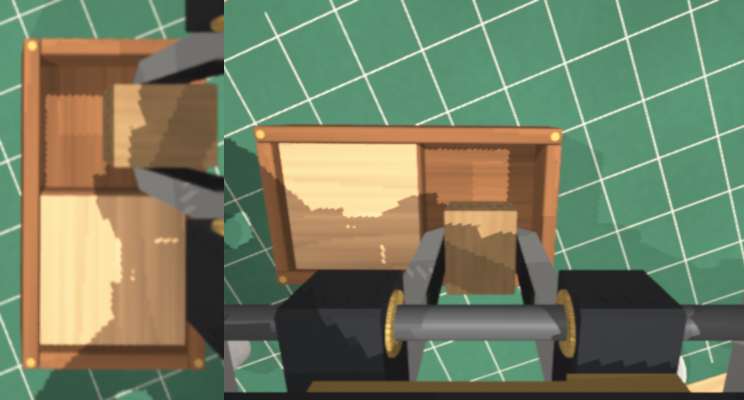

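Box held, at about tray x −1 mm, y +54 mm, centred over the open compartment. Lowering it.

Request:
jog_arm(
  rows=[
    [[0,0,0.025],0,0.03],
    [[0,0,0.025],0,0.03],
    [[0,0,0.02],0,0.03],
    [[0,0,0.015],0,0.03],
    [[0,0,0.012],0,0.03],
    [[0,0,0.008],0,0.03],
    [[0,0,0.004],0,0.03],
    [[0,0,0],0,0.03],
    [[0,0,0],0,0.03],
    [[0,0,0],0,0.03],
  ],
)

```text
time_s: 15.9
ee_pos: [0.5313, 0.1098, 0.0193]
eef_rot: [3.141, 0.001, 2.763]
force: [0.3, -0.2, -0.9]
grip_width: 0.0373
grip_force: 10.0
```

Request:
jog_arm(
  rows=[
    [[0,0,0.001],0,0.03],
    [[0,0,0],0,0.03],
    [[0,0,0],0,0.03],
  ],
)

```text
time_s: 16.15
ee_pos: [0.5309, 0.1098, 0.0177]
eef_rot: [3.141, 0.0, 2.763]
force: [0.2, -0.4, -0.4]
grip_width: 0.0373
grip_force: 10.0
```

Request:
jog_arm(
  rows=[
    [[0,0,0.001],0,0.03],
    [[0,0,0],0,0.03],
    [[0,0,0],0,0.03],
  ],
)

```text
time_s: 16.4
ee_pos: [0.5308, 0.1098, 0.0164]
eef_rot: [-3.142, -0.0, 2.763]
force: [-0.1, 0.7, 0.2]
grip_width: 0.0374
grip_force: 10.0
```

Request:
jog_arm(
  rows=[
    [[0,0,0.0006],0,0.03],
    [[0,0,0],0,0.03],
    [[0,0,0],0,0.03],
  ],
)

```text
time_s: 16.65
ee_pos: [0.5308, 0.1098, 0.0158]
eef_rot: [-3.142, -0.0, 2.763]
force: [-0.7, 0.2, -0.5]
grip_width: 0.0376
grip_force: 10.0
```

Request:
jog_arm(
  rows=[
    [[0,0,0],0,0.05],
    [[0,0,0],0,0.05],
    [[0,0,0],0,0.05],
    [[0,0,0],0,0.05],
    [[0,0,-0.02],0,0.05],
    [[0,0,-0.03],0,0.05],
    [[0,0,-0.03],0,0.05],
    [[0,0,-0.03],0,0.05],
    [[0,0,-0.03],0,0.05],
    [[0,0,-0.03],0,0.0],
    [[0,0,0],0,0.0],
    [[0,0,0],0,0.0],
  ],
)

```text
time_s: 17.65
ee_pos: [0.5313, 0.1098, 0.1872]
eef_rot: [3.14, 0.003, 2.763]
force: [0.3, -0.5, 0.3]
grip_width: 0.0335
grip_force: 0.0
```

Run:
```python
from h import *
np.set_printoptions(precision=4,suppress=True)
o,w=wrist(); print(o["time_s"],o["ee_pos"],o["eef_rot"],o["force"])
im=lidmap(w); cv2.imwrite("pics/l5.png",np.hstack([cv2.resize(im,None,fx=1.4,fy=1.4286),cv2.cvtColor(w["image"],cv2.COLOR_RGB2BGR)[:, 60:580]]))
P=cloud(w); x,y,z=P[...,0]-.5115,P[...,1]-.0586,P[...,2]
tx=x*np.sin(A)-y*np.cos(A); ty=x*np.cos(A)+y*np.sin(A)
m=(z>.028)&(z<.043)&(abs(tx)<.05)&(ty>.012)&(ty<.098)
Q=np.stack([tx[m],ty[m]],-1); print(m.sum(),cv2.minAreaRect(Q.astype(np.float32)*1000),np.median(z[m]),np.percentile(z[m],[10,90]))
```

```text
17.65 [0.5313 0.1098 0.1872] [3.1401 0.0026 2.7629] [ 0.3175 -0.4998  0.3118]
1679 ((-3.2695674896240234, 55.592071533203125), (47.27970504760742, 37.637794494628906), 0.2957666218280792) 0.03429186367542186 [0.0333 0.0352]
```

View pics/l5.png

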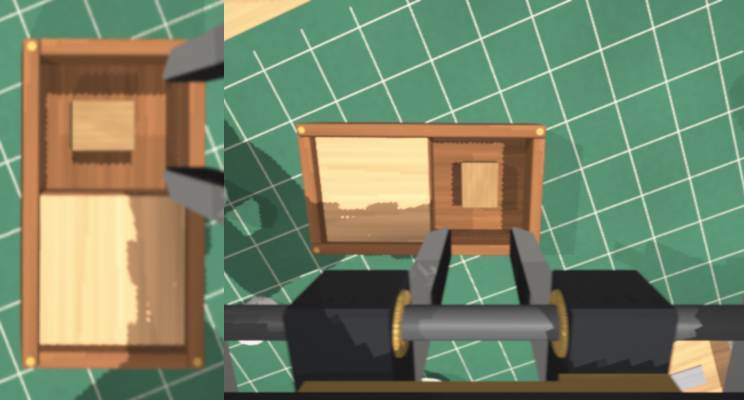

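The box stands level in the compartment at tray (−3, +56) mm, with its top at 34 mm. Next I close the fingers and return to the lid.

Request:
jog_arm(
  rows=[
    [[0.001,-0.0325,0],0,0.0],
    [[0.001,-0.0325,0],0,0.0],
    [[0.0003,-0.032,0],0,0.0],
    [[0,0,0.03],0,0.0],
    [[0,0,0.03],0,0.0],
    [[0,0,0.03],0,0.0],
    [[0,0,0.02],0,0.0],
    [[0,0,0.01],0,0.0],
    [[0,0,0.003],0,0.0],
    [[0,0,0],0,0.0],
    [[0,0,0],0,0.0],
    [[0,0,0],0,0.0],
  ],
)

```text
time_s: 18.7
ee_pos: [0.4934, 0.0205, 0.0639]
eef_rot: [3.141, 0.002, 2.763]
force: [0.1, 0.4, -0.5]
grip_width: 0.0002
grip_force: 0.0
```

Request:
jog_arm(
  rows=[
    [[0,0,0.002],0,0.0],
    [[0,0,0.001],0,0.0],
    [[0,0,0.001],0,0.0],
    [[0,0,0],0,0.0],
    [[0,0,0],0,0.0],
  ],
)

```text
time_s: 19.12
ee_pos: [0.4928, 0.0205, 0.0589]
eef_rot: [3.142, 0.0, 2.763]
force: [0.1, -0.4, -0.1]
grip_width: 0.0004
grip_force: 0.0
```

Request:
jog_arm(
  rows=[
    [[0,0,0.001],0,0.0],
    [[0,0,0.001],0,0.0],
    [[0,0,0.001],0,0.0],
    [[0,0,0],0,0.0],
    [[0,0,0],0,0.0],
    [[0,0,0],0,0.0],
  ],
)

```text
time_s: 19.62
ee_pos: [0.4928, 0.0205, 0.0559]
eef_rot: [-3.142, 0.0, 2.763]
force: [0.3, 0.9, -0.1]
grip_width: 0.0004
grip_force: 0.0
```

Request:
jog_arm(
  rows=[
    [[0,0,0.001],0,0.0],
    [[0,0,0],0,0.0],
    [[0,0,0.001],0,0.0],
    [[0,0,0],0,0.0],
    [[0,0,0],0,0.0],
  ],
)

```text
time_s: 20.03
ee_pos: [0.493, 0.0205, 0.0541]
eef_rot: [3.141, 0.0, 2.763]
force: [-1.2, -1.0, 4.3]
grip_width: 0.0006
grip_force: 2.1
```

Request:
jog_arm(
  rows=[
    [[0,0,0.001],0,0.0],
    [[0,0,0.0004],0,0.0],
    [[0,0,0],0,0.0],
    [[0,0,0],0,0.0],
  ],
)

```text
time_s: 20.37
ee_pos: [0.4931, 0.0204, 0.053]
eef_rot: [3.141, 0.001, 2.763]
force: [-2.7, -0.1, 10.0]
grip_width: 0.0004
grip_force: 4.9
```

Request:
jog_arm(
  rows=[
    [[0,0,0.0006],0,0.0],
    [[0,0,0.0003],0,0.0],
    [[0,0,0],0,0.0],
    [[0,0,0],0,0.0],
  ],
)

```text
time_s: 20.7
ee_pos: [0.4932, 0.0204, 0.0524]
eef_rot: [3.141, 0.001, 2.763]
force: [-4.9, 0.1, 12.9]
grip_width: 0.0006
grip_force: 6.5
```

Request:
jog_arm(
  rows=[
    [[0,0.002,-0.0003],0,0.0],
    [[0,0.003,0],0,0.0],
    [[0,0.003,0],0,0.0],
    [[0,0.003,0],0,0.0],
  ],
)

```text
time_s: 21.03
ee_pos: [0.4971, 0.0302, 0.0525]
eef_rot: [-3.141, 0.001, 2.763]
force: [-4.4, -5.9, 12.5]
grip_width: 0.0004
grip_force: 6.0
```

Request:
jog_arm(
  rows=[
    [[0,0.003,0.0001],0,0.0],
    [[0,0.003,0],0,0.0],
    [[0,0.003,0],0,0.0],
    [[0,0.003,0],0,0.0],
  ],
)

```text
time_s: 21.37
ee_pos: [0.5016, 0.0414, 0.0525]
eef_rot: [-3.141, 0.001, 2.763]
force: [-4.5, -5.6, 12.5]
grip_width: 0.0003
grip_force: 6.0
```

Request:
jog_arm(
  rows=[
    [[0,0.004,0],0,0.0],
    [[0,0.004,0],0,0.0],
    [[0,0.004,0],0,0.0],
    [[0,0.004,0],0,0.0],
  ],
)

```text
time_s: 21.7
ee_pos: [0.5076, 0.0563, 0.0525]
eef_rot: [-3.141, 0.001, 2.763]
force: [-3.2, -5.7, 11.6]
grip_width: 0.0003
grip_force: 5.7
```

Request:
jog_arm(
  rows=[
    [[0,0.004,0],0,0.0],
    [[0,0.004,0],0,0.0],
    [[0,0.004,0],0,0.0],
    [[0,0.004,0],0,0.0],
  ],
)

```text
time_s: 22.03
ee_pos: [0.5136, 0.0711, 0.0525]
eef_rot: [-3.141, 0.001, 2.763]
force: [-2.3, -5.2, 11.3]
grip_width: 0.0004
grip_force: 5.3
```

```bash
cat >> h.py <<'E'
def edges(w,n=8):
    g=cv2.cvtColor(lidmap(w),cv2.COLOR_BGR2GRAY)[:,35:48].mean(1); d=np.diff(g)
    return sorted((int(i),round(float(d[i]))) for i in np.argsort(-abs(d))[:n])
E
python3 - <<'E'
from h import *
o,w=wrist(); print(o["ee_pos"],edges(w))
E
```

```text
[0.51357064 0.07113853 0.05245158] [(35, -24), (36, -25), (75, 29), (82, 71), (185, -24), (186, -87), (187, -23), (192, 23)]
```

Request:
jog_arm(
  rows=[
    [[0,0.004,0.0001],0,0.0],
    [[0,0.004,0.0001],0,0.0],
    [[0,0.004,0],0,0.0],
    [[0,0.004,0],0,0.0],
  ],
)

```text
time_s: 22.42
ee_pos: [0.5195, 0.086, 0.0523]
eef_rot: [-3.141, 0.001, 2.763]
force: [-1.3, -5.1, 10.6]
grip_width: 0.0006
grip_force: 5.2
```

Request:
jog_arm(
  rows=[
    [[0,0.004,0.0001],0,0.0],
    [[0,0.004,0.0001],0,0.0],
    [[0,0.004,0.0001],0,0.0],
    [[0,0.004,0.0001],0,0.0],
  ],
)

```text
time_s: 22.75
ee_pos: [0.5255, 0.1008, 0.0519]
eef_rot: [-3.141, 0.001, 2.763]
force: [-3.0, -6.9, 10.7]
grip_width: 0.0002
grip_force: 5.2
```

Request:
jog_arm(
  rows=[
    [[0,0.002,0.0002],0,0.0],
    [[0,0.002,0.0001],0,0.0],
    [[0,0.002,0.0001],0,0.0],
  ],
)

```text
time_s: 23.0
ee_pos: [0.5277, 0.1064, 0.0515]
eef_rot: [-3.141, 0.001, 2.763]
force: [-2.3, -6.0, 11.5]
grip_width: -0.0
grip_force: 5.5
```

Run:
```python
from h import *
o,w=wrist(); print(o["ee_pos"],o["force"],edges(w,10))
```

```text
[0.52769174 0.10640014 0.05151532] [-2.3286399  -5.96339884 11.48457307] [(36, -26), (37, -25), (43, 41), (44, 107), (45, 22), (148, -81), (149, -49), (155, 26), (262, -22), (263, -23)]
```

Request:
jog_arm(
  rows=[
    [[0,0.001,0],0,0.0],
    [[0,0.001,0],0,0.0],
    [[0,0,0],0,0.0],
  ],
)

```text
time_s: 23.3
ee_pos: [0.5285, 0.1083, 0.0516]
eef_rot: [-3.141, 0.002, 2.763]
force: [-2.2, -5.1, 11.3]
grip_width: 0.0006
grip_force: 5.4
```

Request:
jog_arm(
  rows=[
    [[0,0.0008,0],0,0.0],
    [[0,0,0],0,0.0],
    [[0,0,0],0,0.0],
  ],
)

```text
time_s: 23.55
ee_pos: [0.5288, 0.109, 0.0515]
eef_rot: [-3.141, 0.002, 2.763]
force: [-0.9, -4.9, 11.1]
grip_width: 0.0005
grip_force: 5.3
```

Request:
jog_arm(
  rows=[
    [[0,0.0008,0],0,0.0],
    [[0,0,0],0,0.0],
    [[0,0,0],0,0.0],
  ],
)

```text
time_s: 23.8
ee_pos: [0.529, 0.1097, 0.0515]
eef_rot: [-3.141, 0.002, 2.763]
force: [-1.6, -5.9, 10.0]
grip_width: 0.0004
grip_force: 5.3
```

Keep easing toward the stop until the sideways force rises.

Request:
jog_arm(
  rows=[
    [[0,0.0008,0],0,0.0],
    [[0,0,0],0,0.0],
    [[0,0,0],0,0.0],
  ],
)

```text
time_s: 24.05
ee_pos: [0.5293, 0.1104, 0.0516]
eef_rot: [-3.141, 0.002, 2.763]
force: [-2.6, -5.3, 11.0]
grip_width: 0.0004
grip_force: 5.3
```

Request:
jog_arm(
  rows=[
    [[0,0.0008,0],0,0.0],
    [[0,0,0],0,0.0],
    [[0,0,0],0,0.0],
  ],
)

```text
time_s: 24.3
ee_pos: [0.5297, 0.1112, 0.0516]
eef_rot: [-3.141, 0.002, 2.763]
force: [-1.7, -4.5, 11.0]
grip_width: 0.0004
grip_force: 5.3
```

Run:
```python
from h import *
o,w=wrist(); print(o["ee_pos"],o["force"],edges(w,10))
```

```text
[0.5296574  0.11117074 0.05156458] [-1.69937976 -4.53779248 10.97347661] [(26, 24), (36, -24), (37, -28), (39, 89), (40, 35), (143, -87), (144, -39), (149, 27), (257, -29), (258, -29)]
```

Request:
jog_arm(
  rows=[
    [[0,0.0008,0],0,0.0],
    [[0,0,0],0,0.0],
    [[0,0,0],0,0.0],
  ],
)

```text
time_s: 24.6
ee_pos: [0.5299, 0.1118, 0.0515]
eef_rot: [-3.141, 0.001, 2.763]
force: [-2.1, -6.2, 9.9]
grip_width: 0.0004
grip_force: 5.3
```

Request:
jog_arm(
  rows=[
    [[0,0.0008,0],0,0.0],
    [[0,0,0],0,0.0],
    [[0,0,0],0,0.0],
  ],
)

```text
time_s: 24.85
ee_pos: [0.5301, 0.1124, 0.0514]
eef_rot: [-3.141, 0.001, 2.763]
force: [-3.0, -6.7, 10.7]
grip_width: 0.0008
grip_force: 5.3
```

Request:
jog_arm(
  rows=[
    [[0,0.0008,0],0,0.0],
    [[0,0,0],0,0.0],
    [[0,0,0],0,0.0],
  ],
)

```text
time_s: 25.1
ee_pos: [0.5303, 0.1132, 0.0514]
eef_rot: [-3.141, 0.001, 2.763]
force: [-2.6, -7.9, 10.2]
grip_width: 0.0005
grip_force: 5.3
```

Run:
```python
from h import *
o,w=wrist(); print(o["ee_pos"],o["force"],edges(w,10))
```

```text
[0.53032629 0.11316228 0.05143263] [-2.56042513 -7.86810922 10.23436756] [(26, 25), (37, -25), (38, 47), (39, 68), (40, 24), (142, -46), (143, -84), (149, 25), (255, -27), (256, -27)]
```

Request:
jog_arm(
  rows=[
    [[0,0.0008,0],0,0.0],
    [[0,0,0],0,0.0],
    [[0,0,0],0,0.0],
  ],
)

```text
time_s: 25.4
ee_pos: [0.5306, 0.1139, 0.0514]
eef_rot: [-3.141, 0.001, 2.763]
force: [-3.0, -7.4, 10.9]
grip_width: 0.0008
grip_force: 5.3
```

Request:
jog_arm(
  rows=[
    [[0,0.0008,0],0,0.0],
    [[0,0,0],0,0.0],
    [[0,0,0],0,0.0],
  ],
)

```text
time_s: 25.65
ee_pos: [0.5309, 0.1146, 0.0514]
eef_rot: [-3.141, 0.001, 2.763]
force: [-2.7, -6.7, 11.3]
grip_width: 0.0003
grip_force: 5.2
```

Request:
jog_arm(
  rows=[
    [[0,0,-0.004],0,0.0],
    [[0,0,-0.03],0,0.0],
    [[0,0,-0.04],0,0.0],
    [[0,0,-0.04],0,0.0],
    [[0.0025,-0.0226,-0.03],0,0.0],
    [[0.0025,-0.0226,-0.0097],0,0.0],
    [[0,0,0],-0.9,0.0],
    [[0,0,0],0,0.0],
    [[0,0,0],0,0.0],
    [[0,0,0],0,0.0],
  ],
)

```text
time_s: 26.48
ee_pos: [0.5091, 0.0758, 0.2033]
eef_rot: [-3.141, -0.002, 2.779]
force: [0.3, -0.1, 0.1]
grip_width: 0.0004
grip_force: 0.0
```

Run:
```python
from h import *
o,w=wrist(); print(o["ee_pos"],o["eef_rot"],edges(w,10))
w1=dict(w); w1["image"]=cv2.cvtColor(cv2.imread("pics/w1.png"),cv2.COLOR_BGR2RGB)
T=np.eye(4);T[:3,:3]=Ro.from_euler("xyz",[-3.1413,-.0007,2.7791]).as_matrix();T[:3,3]=[.5096,.0744,.2051]
w1["world_from_camera"]=T@w["T_tool_cam"]; print(edges(w1,10))
cv2.imwrite("pics/l6.png",cv2.resize(np.hstack([lidmap(w1),lidmap(w)]),None,fx=2,fy=2))
```

```text
[0.50909803 0.07578314 0.20332044] [-3.14088259e+00 -1.72081136e-03  2.77883332e+00] [(37, 26), (38, 50), (39, 24), (142, -24), (143, -53), (144, -48), (161, 19), (245, 24), (246, 18), (262, 17)]
[(36, -22), (37, -23), (39, 40), (40, 67), (41, 35), (145, -49), (146, -54), (147, -21), (163, 19), (245, 23)]
```

View pics/l6.png

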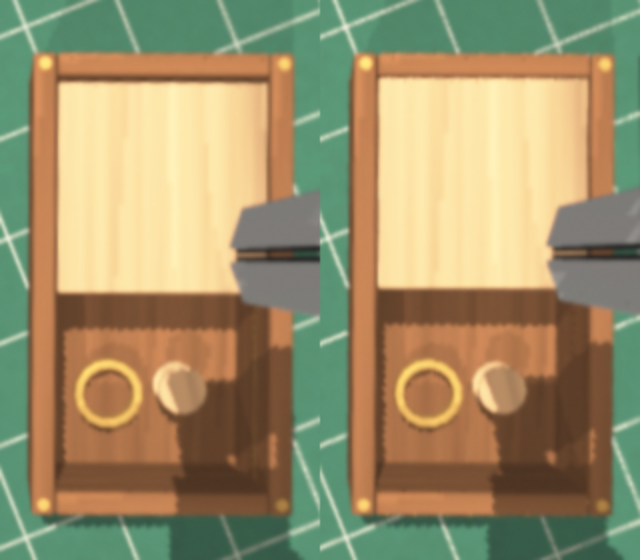

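On the right, the lid meets the end wall at row 77. It is about 2 mm further home than at the start, and the spool and bangle are where they were.

```bash
python3 -c "
from station import *
print(hand_in())"
```

```text
the job is handed in; nothing more can be done
None
```

I slid the lid aside, set the gift box upright in the +y compartment, slid the lid back to its end stop over the box, and handed the job in at about 26.5 s; the hand-in gave no verdict.

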